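Go/no-go check of stone tracery ribs

TASK

Check the two stone ribs standing on the black rubber mat with the go/no-go gauge, one after the other: take a rib by its head, lower it tongue first and square into the gauge's mouth without forcing it, until it stops or has plainly gone down past the red jaws, and stand it upright in its tray before you take the next. A rib that passes the upper green jaws and is stopped by the lower red jaws is good and goes in the green tray; a rib that will not enter the green jaws, or that goes down past the red jaws too, is a reject and goes in the red tray. Set the ribs down without dropping them, and leave the rib on the blue foam and everything else on the bench where it is.

Things in the scene. Friction and masses are not known exactly. Their poses are not given: they have to be found in the camera images.
- rib_a: one of three like cream stone ribs, 100 mm long, 86 mm high, about 0.7 kg, standing on its tongue. Origin: centre of its underside (foot of the tongue); x along its length, z up. Tongue 44 mm high, meant to be 36 mm thick (along y). Head above it: flat sides 48 mm apart (along y) from 44 to 70 mm above the foot, to grip by; a 28 mm round roll on top of it
- rib_b: a like rib, same head and height, same axes and origin as rib_a. The tongues of the ribs may be right, or some 6 mm too thick, or some 6 mm too thin, which the gauge shows
- rib_c: a like rib, same head and height, same axes and origin as rib_a. Any two of the three may stand on the mat
- gauge: fixed go/no-go snap gauge, mouth up: blue U frame on a grey foot 80 x 126 mm (x, y), 100 mm high. Origin: centre of the foot's underside; x runs through the gap (ribs go in with their length along x, either way round), y is across it. Jaws 40 mm long (x): green-backed go jaws 39 mm apart, from the mouth 16 mm down; below them red-backed no-go jaws 33 mm apart. Nothing stands above the mouth
- gauge_mouth (a point): centre of the gauge's mouth, level with the tops of the go jaws, 100 mm above the bench; axes as the gauge's. Too thick a rib stops with its foot here, a good one on the no-go jaws with its foot 16 mm below; too thin a one goes on down, free until its head meets the mouth. Jaw edges are rounded 2 to 3 mm
- tray_green: green plastic tray for good ribs, fixed, 115 x 260 mm (x, y), 30 mm high, walls and floor 6 mm thick. It takes two ribs end to end, each with its length along the tray's y, centred 62 mm either side of the middle. Origin: centre of its underside; a rib in it stands with its foot 6 mm higher
- tray_red: red plastic tray for rejects (one or both of the ribs may be), fixed, 115 x 260 mm (x, y), 30 mm high, walls and floor 6 mm thick. It takes two ribs end to end, each with its length along the tray's y, centred 62 mm either side of the middle. Origin: centre of its underside; a rib in it stands with its foot 6 mm higher
- mat: black rubber mat, 300 x 150 mm (x, y), 20 mm thick, fixed; the two ribs to be checked stand on it, foot 20 mm above the bench, about 140 mm apart along its x. Origin: centre of its underside
- foam: blue foam slab, 140 x 120 mm, 20 mm thick, fixed; the third rib stands on it, not yet dressed, to be left alone. Origin: centre of its underside
- mallet: round wooden mallet standing on its head, 90 mm across, 195 mm high. Bystander, loose; to be left alone
- chisel: steel stone chisel lying flat, 220 mm long, 18 mm high. Bystander, loose; to be left alone
- chisel2: a second stone chisel lying flat, 220 mm long, 18 mm high. Bystander, loose; to be left alone
- brush: dusting brush lying flat, about 200 mm long. Bystander, loose; to be left alone
- square: try square lying flat, 160 mm steel blade, wooden stock. Bystander, loose; to be left alone
- offcut: carved stone offcut, 90 x 70 mm, 70 mm high. Bystander, loose; to be left alone
- grinder: grey angle grinder, 270 mm long, 82 mm high. Bystander, loose; to be left alone
Things that resemble listed ones, but are neither listed nor needed, are in the scene too. Leave any yellow look-alike of the rib_a alone.

How it is judged:
On the way, in this order (a step that is already met when the one before it is completed fails the run):
1. a rib from the mat is offered to the gauge, square, until it stops (or, undersize, has gone down past the red jaws) (((x of rib_a in the frame of gauge_mouth between -0.035 and 0.035 m and y of rib_a in the frame of gauge_mouth between -0.007 and 0.007 m and angle between the x axis of rib_a and the x axis of gauge, either way round below 0.15 rad and angle between rib_a's own z axis and vertical below 0.15 rad and z of rib_a in the frame of gauge_mouth between -0.021 and -0.011 m and contact force between rib_a and gauge above 1 N) or (x of rib_b in the frame of gauge_mouth between -0.035 and 0.035 m and y of rib_b in the frame of gauge_mouth between -0.007 and 0.007 m and angle between the x axis of rib_b and the x axis of gauge, either way round below 0.15 rad and angle between rib_b's own z axis and vertical below 0.15 rad and z of rib_b in the frame of gauge_mouth between -0.006 and 0.004 m and contact force between rib_b and gauge above 1 N) or (x of rib_c in the frame of gauge_mouth between -0.035 and 0.035 m and y of rib_c in the frame of gauge_mouth between -0.007 and 0.007 m and angle between the x axis of rib_c and the x axis of gauge, either way round below 0.15 rad and angle between rib_c's own z axis and vertical below 0.15 rad and z of rib_c in the frame of gauge_mouth below -0.021 m))), for 0.1 s.
2. that rib stands upright, released, in its right tray (((x of rib_a in the frame of tray_green between -0.055 and 0.055 m and y of rib_a in the frame of tray_green between -0.125 and 0.125 m and z of rib_a in the frame of tray_green between 0 and 0.014 m and angle between rib_a's own z axis and vertical below 0.12 rad and contact force between rib_a and the fingers below 0.1 N and linear speed of rib_a below 0.03 m/s) or (x of rib_b in the frame of tray_red between -0.055 and 0.055 m and y of rib_b in the frame of tray_red between -0.125 and 0.125 m and z of rib_b in the frame of tray_red between 0 and 0.014 m and angle between rib_b's own z axis and vertical below 0.12 rad and contact force between rib_b and the fingers below 0.1 N and linear speed of rib_b below 0.03 m/s) or (x of rib_c in the frame of tray_red between -0.055 and 0.055 m and y of rib_c in the frame of tray_red between -0.125 and 0.125 m and z of rib_c in the frame of tray_red between 0 and 0.014 m and angle between rib_c's own z axis and vertical below 0.12 rad and contact force between rib_c and the fingers below 0.1 N and linear speed of rib_c below 0.03 m/s))), for 0.2 s.
3. with the first rib in its tray, the second is offered to the gauge in the same way (((x of rib_a in the frame of tray_green between -0.055 and 0.055 m and y of rib_a in the frame of tray_green between -0.125 and 0.125 m and z of rib_a in the frame of tray_green between 0 and 0.014 m and angle between rib_a's own z axis and vertical below 0.12 rad and contact force between rib_a and the fingers below 0.1 N and linear speed of rib_a below 0.03 m/s) or (x of rib_b in the frame of tray_red between -0.055 and 0.055 m and y of rib_b in the frame of tray_red between -0.125 and 0.125 m and z of rib_b in the frame of tray_red between 0 and 0.014 m and angle between rib_b's own z axis and vertical below 0.12 rad and contact force between rib_b and the fingers below 0.1 N and linear speed of rib_b below 0.03 m/s) or (x of rib_c in the frame of tray_red between -0.055 and 0.055 m and y of rib_c in the frame of tray_red between -0.125 and 0.125 m and z of rib_c in the frame of tray_red between 0 and 0.014 m and angle between rib_c's own z axis and vertical below 0.12 rad and contact force between rib_c and the fingers below 0.1 N and linear speed of rib_c below 0.03 m/s)) and ((x of rib_a in the frame of gauge_mouth between -0.035 and 0.035 m and y of rib_a in the frame of gauge_mouth between -0.007 and 0.007 m and angle between the x axis of rib_a and the x axis of gauge, either way round below 0.15 rad and angle between rib_a's own z axis and vertical below 0.15 rad and z of rib_a in the frame of gauge_mouth between -0.021 and -0.011 m and contact force between rib_a and gauge above 1 N) or (x of rib_b in the frame of gauge_mouth between -0.035 and 0.035 m and y of rib_b in the frame of gauge_mouth between -0.007 and 0.007 m and angle between the x axis of rib_b and the x axis of gauge, either way round below 0.15 rad and angle between rib_b's own z axis and vertical below 0.15 rad and z of rib_b in the frame of gauge_mouth between -0.006 and 0.004 m and contact force between rib_b and gauge above 1 N) or (x of rib_c in the frame of gauge_mouth between -0.035 and 0.035 m and y of rib_c in the frame of gauge_mouth between -0.007 and 0.007 m and angle between the x axis of rib_c and the x axis of gauge, either way round below 0.15 rad and angle between rib_c's own z axis and vertical below 0.15 rad and z of rib_c in the frame of gauge_mouth below -0.021 m))), for 0.1 s.
At the end, for the whole second after the job is handed in: Both ribs from the mat stand upright (within 0.12 rad), released and at rest on the floor of the right tray: a good one in the green tray, an oversize or undersize one in the red tray; the third rib still stands on the blue foam, moved less than 15 mm (((x of rib_a in the frame of tray_green between -0.055 and 0.055 m and y of rib_a in the frame of tray_green between -0.125 and 0.125 m and z of rib_a in the frame of tray_green between 0 and 0.014 m and angle between rib_a's own z axis and vertical below 0.12 rad and contact force between rib_a and the fingers below 0.1 N and linear speed of rib_a below 0.03 m/s) or (x of rib_a in the frame of foam between -0.06 and 0.06 m and y of rib_a in the frame of foam between -0.06 and 0.06 m and distance of rib_a from where it was at the start of the episode below 0.015 m and angle between rib_a's own z axis and vertical below 0.12 rad)) and ((x of rib_b in the frame of tray_red between -0.055 and 0.055 m and y of rib_b in the frame of tray_red between -0.125 and 0.125 m and z of rib_b in the frame of tray_red between 0 and 0.014 m and angle between rib_b's own z axis and vertical below 0.12 rad and contact force between rib_b and the fingers below 0.1 N and linear speed of rib_b below 0.03 m/s) or (x of rib_b in the frame of foam between -0.06 and 0.06 m and y of rib_b in the frame of foam between -0.06 and 0.06 m and distance of rib_b from where it was at the start of the episode below 0.015 m and angle between rib_b's own z axis and vertical below 0.12 rad)) and ((x of rib_c in the frame of tray_red between -0.055 and 0.055 m and y of rib_c in the frame of tray_red between -0.125 and 0.125 m and z of rib_c in the frame of tray_red between 0 and 0.014 m and angle between rib_c's own z axis and vertical below 0.12 rad and contact force between rib_c and the fingers below 0.1 N and linear speed of rib_c below 0.03 m/s) or (x of rib_c in the frame of foam between -0.06 and 0.06 m and y of rib_c in the frame of foam between -0.06 and 0.06 m and distance of rib_c from where it was at the start of the episode below 0.015 m and angle between rib_c's own z axis and vertical below 0.12 rad)) and ((x of rib_a in the frame of foam between -0.06 and 0.06 m and y of rib_a in the frame of foam between -0.06 and 0.06 m and distance of rib_a from where it was at the start of the episode below 0.015 m and angle between rib_a's own z axis and vertical below 0.12 rad) or (x of rib_b in the frame of foam between -0.06 and 0.06 m and y of rib_b in the frame of foam between -0.06 and 0.06 m and distance of rib_b from where it was at the start of the episode below 0.015 m and angle between rib_b's own z axis and vertical below 0.12 rad) or (x of rib_c in the frame of foam between -0.06 and 0.06 m and y of rib_c in the frame of foam between -0.06 and 0.06 m and distance of rib_c from where it was at the start of the episode below 0.015 m and angle between rib_c's own z axis and vertical below 0.12 rad))); the robot touches nothing.
It fails at once if a rib is forced into the gauge (pressed with more than 60 N) (contact force between any of rib_a, rib_b, rib_c and gauge above 60 N).
It fails at once if a rib is dropped (falls faster than 0.7 m/s out of the fingers, a drop of about 25 mm) ((linear speed of rib_a above 0.7 m/s and contact force between rib_a and the fingers below 0.1 N) or (linear speed of rib_b above 0.7 m/s and contact force between rib_b and the fingers below 0.1 N) or (linear speed of rib_c above 0.7 m/s and contact force between rib_c and the fingers below 0.1 N)).
It fails at once if a bystander is moved by more than 40 mm (distance of any of mallet, chisel, chisel2, brush, square, offcut, grinder from where it was at the start of the episode above 0.04 m).
It also fails if it takes over 61 s, if anything falls off the work surface, if the arm or the gripper's body presses on something with over 40 N, if the wrist force passes 120 N, or if a joint passes its speed limit or range.

ROBOT

A 6-joint arm with a two-finger parallel gripper is mounted at the origin on the work surface. World frame = base frame: x ahead of the robot, y to its left, z up, the work surface at z = 0. Lengths are in m, angles in rad, forces in N, time in s.
With the tool pointing down it reaches from about 0.3 to 0.875 m from the base axis. Payload 4.2 kg.
Tool frame: the origin (TCP) lies on the mounting face of the last link; the fingertips stand 173 mm ahead of it and the grasp point (between the pads) lies 155 mm ahead of it; z points along the fingers, y is the direction in which the jaws open and shut (so a half turn about z gives the same grasp; the last joint's range is limited). The gripper opens to 85 mm and grips with 20 to 120 N. Pads are 22 mm wide; open, the fingers measure 114 mm over their backs; the gripper's body (76 mm by 85 mm) begins 54 mm behind the grasp point. The pads swing forward as they close: fully open they stand 13 mm farther back than shut.
Start: joints at [-0.02, 0.32, 1.565, -0, 1.257, -0.02], TCP at [0.575, 0, 0.405] pointing down, gripper open.
Joint ranges: [-3.11, 3.11], [-0.84, 2.01], [0.21, 2.61], [-1.34, 4.49], [0.05, 2.63], [-2.56, 2.56]. Speed limits (rad/s): [2.57, 2.57, 3.14, 3.14, 3.14, 3.14].

INTERFACE

Orientations are given as a unit quaternion [w, x, y, z].
In Python, from cell import state, get_image, finish_job gives the robot as it stands. The module is installed in compiled form; this text tells all that it offers.
- The arm moves only by the tool drive_tool, never from a script. Its argument "targets" is a list of rows, each an object with "delta_pos": the shift along the world's x, y, z in m, a list of three; "rot": the turn, a rotation vector about the world's x, y, z in degrees, a list of three; "grip": the finger opening in m, from 0 to 0.0854. In form: [{"delta_pos": [tx, ty, tz], "rot": [ax, ay, az], "grip": grip}, ...]. A call has 1 to 10 rows; each row shifts and turns the commanded pose from where the row before left it; what a row does not reach is not made up. A row lasts 1/12 s, in which the tool goes at most 41.7 mm and 7.16 degrees, less where a joint would pass 70% of its speed; a pose out of reach is approached as far as the arm can. A call is refused whole if a number of a shift passes 0.0417 or a number of a turn 7.16, either way. A call with a gripper value outside its range is refused whole. The fingers move at their own pace and stop on an object; "squeeze" is the grip in N (left out, the last holds). Time passes only in rows, so rows that do not move let the fingers close. It gives the time, the measured TCP pose, the force and the opening at its end, in the units of the state.
- state(): the state, without advancing time (a new reading comes with each control period).
- get_image(name): name is "scene" or "side" or "wrist"; returns a dict with "image" (480x640x3 uint8, red, green, blue), "z_map" (480x640 float32, m along the optical axis (not along the pixel's ray), 0 where there is no reading), "fov_y" (degrees; the focal length in pixels is half the picture's height over the tangent of half this angle, whatever the lens; pixels are square), "cx", "cy" (the principal point, pixels), "R" (3x3) and "t" (3): a world point X has camera coordinates R X + t; the wrist camera has in their place "tool_from_camera" (4x4, takes a point from camera to tool coordinates, whose origin is the TCP and whose axes are the flange's). Camera axes: x right, y down, z forward; pixel columns grow to the right and rows downward; lengths in m; the calibration is good to about 2 mm. A picture is of the moment at which its call begins: read the wrist's pose just before it.
- finish_job(): hands the job in, once; it reports no verdict.
The state is a dict: "time": time; "qpos": joint angles; "joint_velocities": joint speeds; "tau": joint torques, N m; "eef_pos": TCP position; "tcp_rot": TCP orientation; "ft_force": force on the tool from outside, world axes, zero at the start; "torque": the same for the moment, N m; "grip_width": opening from 0.0 (shut) to 1.0 (fully open).
Only numpy, scipy, OpenCV 4.12 (cv2) and the standard library are available. Lean on these libraries where they do the work, as an engineer would, in place of code of your own. Each camera call takes 0.05 s, during which the arm holds its last target. There are 200 camera calls.

## Working session

There is one attempt and no reset: what is moved stays moved. The work goes in short steps, Python scripts to look and compute and a tool call to move; the robot and the scene stay as the last step left them, time stands still between calls to the robot, and variables do not carry over. Pictures are saved under pics/ and viewed, about 8 in all and at most 12, crops included, and the job is handed in when it is done.

Besides the shell and the picture viewer there is one more tool, called after ">>>" as name(argument=value, ...), one argument or row to a line, values as JSON. drive_tool: Moves the arm, as the interface text tells. Its arguments: {"type":"object","properties":{"targets":{"type":"array"},"squeeze":{"type":"number"}},"required":["targets"]}

```bash
mkdir -p pics; cat > h.py <<'E'
import numpy as np, cv2
from cell import state, get_image
def pts(d):
    z=d["z_map"]; f=240/np.tan(np.radians(d["fov_y"])/2)
    v,u=np.mgrid[:480,:640]
    P=np.stack([(u-d["cx"])/f*z,(v-d["cy"])/f*z,z],-1)
    return (P-np.array(d["t"]))@np.array(d["R"])
def save(n,im,s=1): cv2.imwrite("pics/"+n,cv2.resize(im[...,::-1],None,fx=s,fy=s))
E
python3 - <<'E'
from h import *
print(state())
for n in("scene","side"):
    d=get_image(n); np.savez(n+".npz",**d); save(n+".png",d["image"]); print(n,d["fov_y"],d["R"],d["t"],(d["z_map"]==0).mean())
E
```

```text
{'time': 0.0, 'qpos': array([-1.99613157e-02,  3.20284419e-01,  1.56566906e+00, -1.83340867e-06,
        1.25739007e+00, -1.99610068e-02]), 'joint_velocities': array([ 0.00030901,  0.00040776, -0.00191812, -0.00176473, -0.00084005,
       -0.00221124]), 'tau': array([ 7.05825660e-04, -4.15526962e+01, -2.34157133e+01, -1.88356019e-06,
        8.09230405e-03,  1.54784908e-05]), 'eef_pos': array([5.74832233e-01, 2.61067907e-05, 4.03890156e-01]), 'tcp_rot': array([-6.30664933e-04,  7.07106419e-01,  7.07106601e-01, -6.07185872e-04]), 'ft_force': array([-0.41463607,  0.17612267,  0.3412247 ]), 'torque': array([0.03765607, 0.02361094, 0.02001506]), 'grip_width': 0.9970437338131123}
scene 47.0611511892365 [[-0.19640059  0.98050522 -0.00602734]
 [ 0.78547413  0.15364944 -0.59951834]
 [-0.58690476 -0.12248007 -0.80033832]] [ 0.14393364 -0.32583095  1.98019994] 0.004036458333333334
side 57.37307332152771 [[-0.81811811 -0.57467508 -0.02076834]
 [-0.40356355  0.59949949 -0.69118509]
 [ 0.40965745 -0.55708969 -0.7223793 ]] [0.39065014 0.27707607 1.22687145] 0.00400390625
```

View pics/scene.png

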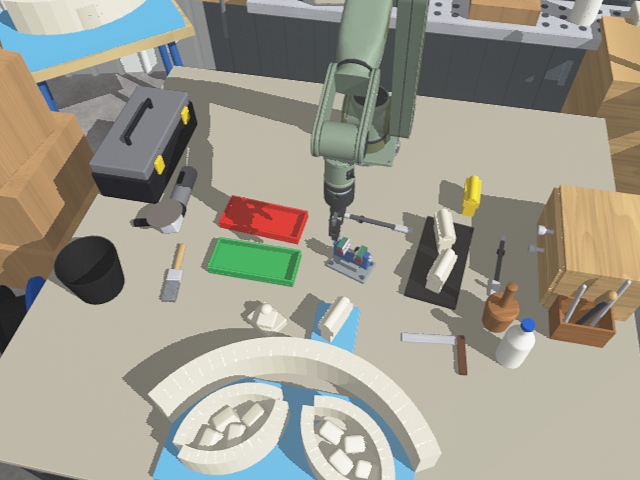

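View pics/side.png

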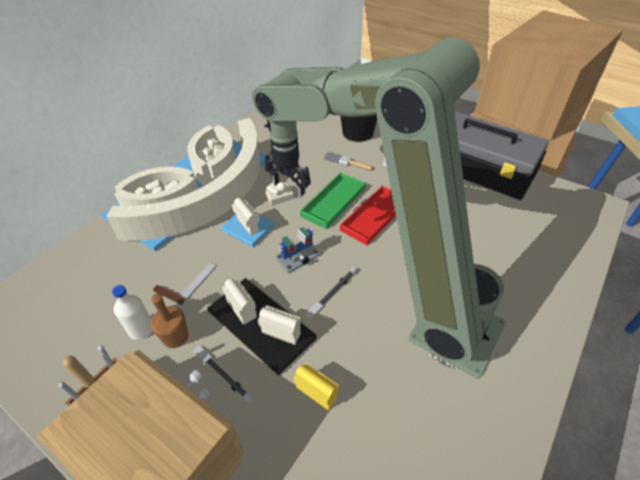

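Candidates: two cream ribs on the mat, scene pixels (445,228) and (441,268). Not wanted are the foam rib at (337,318), the yellow look-alike at (472,195) and the offcut at (265,318). The gauge is at (352,258), the trays at (264,220) and (255,261).

```bash
python3 - <<'E'
from h import *
C=[]
D={n:dict(np.load(n+".npz")) for n in("scene","side")}
W={n:pts(d) for n,d in D.items()}
def rect(P): 
    r=cv2.minAreaRect((P[:,:2]*1000).astype(np.float32)); return np.round(r[0],1),np.round(r[1],1),round(r[2],1)
for n,d in D.items():
    P=W[n]; im=d["image"]; hsv=cv2.cvtColor(im,cv2.COLOR_RGB2HSV); h,s,v=[hsv[...,i] for i in range(3)]
    ok=(d["z_map"]>0)&(P[...,2]>-.01)&(P[...,2]<.15)&(P[...,0]>.3)&(P[...,0]<.9)&(abs(P[...,1])<.5)
    for nm,m in dict(green=(h>50)&(h<75)&(s>150),red=((h<6)|(h>174))&(s>150),black=(v<45),cream=(s<70)&(v>140)&(P[...,2]>.06)&(P[...,2]<.13),blue=(h>95)&(h<125)&(s>110)).items():
        m=(m&ok).astype(np.uint8); k,l,st,_=cv2.connectedComponentsWithStats(m)
        for i in range(1,k):
            if st[i,4]>60:
                Q=P[l==i]; print(n,nm,st[i,:5],"z",np.round(np.percentile(Q[:,2],[2,50,98]),3),rect(Q))
                if nm=="cream":
                    T=Q[Q[:,2]>np.percentile(Q[:,2],98)-.004]; c=T.mean(0); u=np.linalg.svd(T[:,:2]-c[:2])[2][0]; a=(T[:,:2]-c[:2])@u
                    print("   crest",np.round(c[:2]+u*(a.min()+a.max())/2,4),"ang",np.degrees(np.arctan2(u[1],u[0])).round(1),"len",np.ptp(a).round(3))
d=D["scene"]; 
save("crop.png",np.hstack([d["image"][190:300,320:490],D["side"]["image"][220:330,210:380]]),2.3)
E
```

```text
scene green [ 208  238   78   41 1689] z [-0.     0.007  0.032] (array([ 583.4, -270.8]), array([116.1, 226.2]), 0.5)
scene green [289 253  12  29  64] z [0.005 0.021 0.035] (array([ 579.6, -127.6]), array([  8.7, 112.3]), 87.2)
scene red [ 219  196   89   48 2712] z [0.    0.009 0.033] (array([ 420.3, -271.7]), array([260.5, 124.4]), 86.0)
scene cream [434 209  22  37 531] z [0.065 0.093 0.109] (array([392.8, 286.2]), array([110.4,  48.5]), 12.9)
   crest [0.3981 0.286 ] ang 12.9 len 0.1
scene cream [342 238   8  17  67] z [0.067 0.087 0.104] (array([525.1,  10.4]), array([ 8.1, 41.9]), 73.8)
   crest [0.5246 0.0092] ang -16.4 len 0.036
scene cream [427 248  30  38 615] z [0.064 0.093 0.11 ] (array([538.1, 289.7]), array([ 48.4, 107.7]), 71.4)
   crest [0.5415 0.2882] ang -20.0 len 0.097
scene cream [318 296  34  41 774] z [0.065 0.094 0.11 ] (array([749.8,  21.9]), array([ 50.5, 103.2]), 69.1)
   crest [0.7514 0.0222] ang -21.6 len 0.099
scene cream [260 303  11  11  80] z [0.061 0.065 0.073] (array([ 754.9, -172.3]), array([27.8, 29. ]), 65.3)
   crest [ 0.7552 -0.173 ] ang -33.1 
[... 1407 characters left out ...]
[0.7452 0.0281] ang 158.1 len 0.102
side cream [297 229   9  14  78] z [0.064 0.084 0.102] (array([523.6,  14.5]), array([13. , 44.3]), 68.8)
   crest [0.5231 0.0133] ang 163.4 len 0.034
side cream [222 279  27  38 469] z [0.065 0.098 0.107] (array([537.4, 302.2]), array([ 35.3, 104. ]), 69.7)
   crest [0.535  0.2958] ang 159.8 len 0.1
side cream [258 306  42  32 774] z [0.065 0.091 0.107] (array([392.3, 292.5]), array([101.4,  51.7]), 12.7)
   crest [0.3923 0.2933] ang -168.4 len 0.1
side blue [222 216  52  30 645] z [0.007 0.018 0.023] (array([756.,  29.]), array([160.7, 120.4]), 2.1)
side blue [281 242  31  17 179] z [0.039 0.051 0.094] (array([528.4,  38.6]), array([106. ,  23.7]), 70.1)
```

View pics/crop.png

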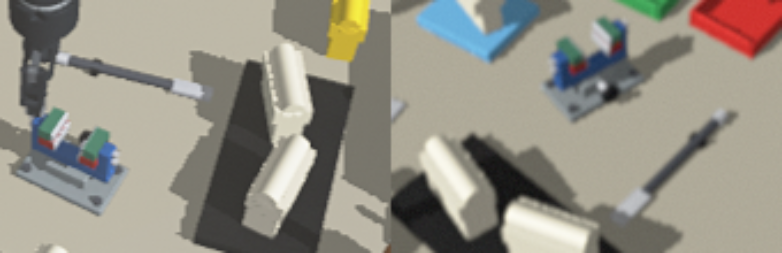

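The crop shows two cream ribs on the black mat: crop (285,90) is rib 1 and (280,185) is rib 2. The yellow one is separate, and the gauge jaws are at (75,145). Next is a wrist view from here to measure the gauge.

```bash
cat >> h.py <<'E'
def wrist():
    from scipy.spatial.transform import Rotation as Ro
    s=state(); d=get_image("wrist"); T=np.array(d["tool_from_camera"]); q=s["tcp_rot"]
    A=Ro.from_quat([q[1],q[2],q[3],q[0]]).as_matrix()
    Rwc=A@T[:3,:3]; twc=A@T[:3,3]+s["eef_pos"]
    d["R"]=Rwc.T; d["t"]=-Rwc.T@twc
    return s,d,pts(d)
E
python3 - <<'E'
from h import *
s,d,P=wrist(); save("w1.png",d["image"]); np.savez("w1.npz",**d)
print(d["tool_from_camera"],d["fov_y"],[np.round(P[v,u],3) for u,v in((100,100),(540,100),(320,240),(320,400))])
E
```

```text
[[ 2.59503094e-04 -9.61469449e-01 -2.74911680e-01  7.00185743e-02]
 [ 9.99999848e-01  1.15759483e-04  5.39096221e-04  6.87998695e-04]
 [-4.86500912e-04 -2.74911778e-01  9.61469333e-01  3.14952740e-02]
 [ 0.00000000e+00  0.00000000e+00  0.00000000e+00  1.00000000e+00]] 71.37785466542559 [array([ 0.347,  0.119, -0.001]), array([ 0.803,  0.119, -0.002]), array([ 0.575, -0.031, -0.001]), array([ 0.575, -0.248,  0.005])]
```

View pics/w1.png

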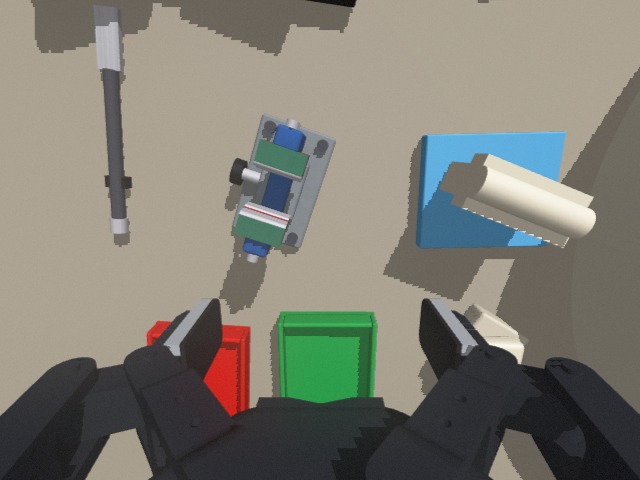

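The wrist view shows the gauge with green jaws at (282,158) and (262,225), and the trays at (328,360) and (205,365).

```bash
cat >> h.py <<'E'
def gauge(d,P):
    hsv=cv2.cvtColor(d["image"],cv2.COLOR_RGB2HSV); h,s,v=[hsv[...,i] for i in range(3)]
    def rr(m,z,nm):
        f=240/np.tan(np.radians(d["fov_y"])/2); k,l,st,_=cv2.connectedComponentsWithStats(m.astype(np.uint8)); R=d["R"]; o=-R.T@d["t"]
        for i in range(1,k):
            if st[i,4]<250: continue
            V,U=np.nonzero(l==i); r=np.stack([(U-d["cx"])/f,(V-d["cy"])/f,np.ones(len(U))],-1)@R
            X=o+r*((z-o[2])/r[:,2])[:,None]; q=cv2.minAreaRect((X[:,:2]*1000).astype(np.float32))
            print(nm,st[i],"zmed",np.round(np.median(P[l==i][:,2]),3),np.round(q[0],1),np.round(q[1],1),round(q[2],1))
    z=P[...,2]
    rr((h>50)&(h<75)&(s>80)&(z>.09)&(z<.12),.1,"gtop")
    rr((z>.092)&(z<.112)&(d["z_map"]>.2),.1,"top")
    rr((z>.002)&(z<.025)&(s<60)&(abs(P[...,0]-.53)<.1)&(abs(P[...,1]-.03)<.1),.012,"foot")
E
python3 - <<'E'
from h import *
d=dict(np.load("w1.npz")); P=pts(d); gauge(d,P)
hsv=cv2.cvtColor(d["image"],cv2.COLOR_RGB2HSV); h,s=hsv[...,0],hsv[...,1]
for n,m in(("green",(h>50)&(h<75)&(s>80)),("red",((h<6)|(h>174))&(s>150))):
    m=m&(P[...,1]<-.12); m[:300]=0
    Q=P[m&(P[...,2]>.024)]; print(n,np.round(np.percentile(Q,[0,1,99,100],axis=0),4).tolist())
E
```

```text
top [ 253  118   56   62 1893] zmed 0.099 [547.1  72.2] [41.7 40.1] 71.4
top [ 469  166  127   73 4248] zmed 0.103 [751.1  26. ] [ 27.2 108.5] 69.2
top [ 234  209   53   54 1604] zmed 0.099 [521.6  -2.8] [42. 40.] 71.1
top [ 625  256   15  158 1550] zmed 0.098 [ 863.1 -101. ] [ 12.7 168.9] 14.7
foot [245 114  42  60 669] zmed 0.011 [517.7  74.5] [59.9 24.9] 67.3
foot [ 282  126   54  122 2402] zmed 0.011 [553.3  27.7] [124.6  39.4] 71.4
foot [233 179  25  49 416] zmed 0.011 [491.8  11.6] [53.8 17.6] 73.1
green [[0.5255, -0.224, 0.024], [0.5259, -0.2206, 0.0242], [0.6398, -0.1213, 0.0308], [0.6401, -0.1208, 0.0313]]
red [[0.3731, -0.2449, 0.024], [0.3737, -0.2419, 0.0242], [0.4868, -0.1351, 0.0306], [0.4871, -0.1346, 0.0313]]
```

Gauge mouth is at about (0.534, 0.035), x axis −18.8°. Green tray is about (0.581, −0.250) at 90°, red tray about (0.418, −0.268) at 86°. Going to rib 1 at (0.395, 0.290), 12.5°.

>>> drive_tool(
  targets=[
    {"delta_pos": [-0.018, 0.029, 0], "rot": [0, 0, 7.1], "grip": 0.0854},
    {"delta_pos": [-0.018, 0.029, 0], "rot": [0, 0, 7.1], "grip": 0.0854},
    {"delta_pos": [-0.018, 0.029, 0], "rot": [0, 0, 7.1], "grip": 0.0854},
    {"delta_pos": [-0.018, 0.029, 0], "rot": [0, 0, 7.1], "grip": 0.0854},
    {"delta_pos": [-0.018, 0.029, 0], "rot": [0, 0, 7.1], "grip": 0.0854},
    {"delta_pos": [-0.018, 0.029, 0], "rot": [0, 0, 7.1], "grip": 0.0854},
    {"delta_pos": [-0.018, 0.029, 0], "rot": [0, 0, 7.1], "grip": 0.0854},
    {"delta_pos": [-0.018, 0.029, 0], "rot": [0, 0, 7.1], "grip": 0.0854},
    {"delta_pos": [-0.018, 0.029, 0], "rot": [0, 0, 7.1], "grip": 0.0854},
    {"delta_pos": [-0.018, 0.029, 0], "rot": [0, 0, 7.1], "grip": 0.0854},
  ],
)

```text
time: 0.98
eef_pos: [0.3938, 0.2911, 0.4046]
tcp_rot: [-0.0, 0.162, 0.987, -0.0]
ft_force: [-0.9, 0.6, -0.4]
grip_width: 0.997
```

>>> drive_tool(
  targets=[
    {"delta_pos": [0, 0, -0.01], "rot": [0, 0, 7.0], "grip": 0.0854},
    {"delta_pos": [0, 0, -0.02], "rot": [0, 0, 7.0], "grip": 0.0854},
    {"delta_pos": [0, 0, -0.02], "rot": [0, 0, 7.0], "grip": 0.0854},
    {"delta_pos": [0, 0, -0.01], "rot": [0, 0, 7.0], "grip": 0.0854},
    {"delta_pos": [0, 0, 0], "rot": [0, 0, 3.5], "grip": 0.0854},
    {"delta_pos": [0, 0, 0], "rot": [0, 0, 0], "grip": 0.0854},
  ],
)

```text
time: 1.48
eef_pos: [0.3947, 0.2899, 0.3437]
tcp_rot: [-0.001, -0.109, 0.994, -0.001]
ft_force: [-0.0, -0.5, 0.7]
grip_width: 1.002
```

```bash
cat >> h.py <<'E'
def pose(s):
    from scipy.spatial.transform import Rotation as Ro
    q=s["tcp_rot"]; A=Ro.from_quat([q[1],q[2],q[3],q[0]]).as_matrix()
    print("t",round(s["time"],2),"tcp",np.round(s["eef_pos"],4),"yaw",np.degrees(np.arctan2(A[1,1],A[0,1])).round(2),"z",np.round(A[:,2],4),"q",np.round(s["qpos"],2),"F",np.round(s["ft_force"],2),"w",round(s["grip_width"]*.0854,4))
    return A
def ribs(d,P,lo=.098,hi=.115,band=.006):
    m=(d["z_map"]>.15)&(P[...,2]>lo)&(P[...,2]<hi)
    k,l,st,_=cv2.connectedComponentsWithStats(m.astype(np.uint8))
    for i in range(1,k):
        if st[i,4]<400: continue
        Q=P[l==i]; q=cv2.minAreaRect((Q[:,:2]*1000).astype(np.float32)); print("rib",st[i],"z",np.round(np.percentile(Q[:,2],[50,98]),4),np.round(q[0],1),np.round(q[1],1),round(q[2],1))
E
python3 - <<'E'
from h import *
s,d,P=wrist(); pose(s); save("w2.png",d["image"]); ribs(d,P)
E
```

```text
t 1.48 tcp [0.3947 0.2899 0.3437] yaw 102.57 z [-0.002  -0.0014 -1.    ] q [ 0.61  0.24  1.85  0.    1.06 -1.18] F [-0.04 -0.51  0.66] w 0.0856
rib [ 304  183   39  147 5252] z [0.1039 0.1061] [395.8 291.7] [100.8  25.6] 12.6
rib [291 375  42  28 700] z [0.103  0.1059] [501.6 307.1] [25.3 23.7] 72.2
```

View pics/w2.png

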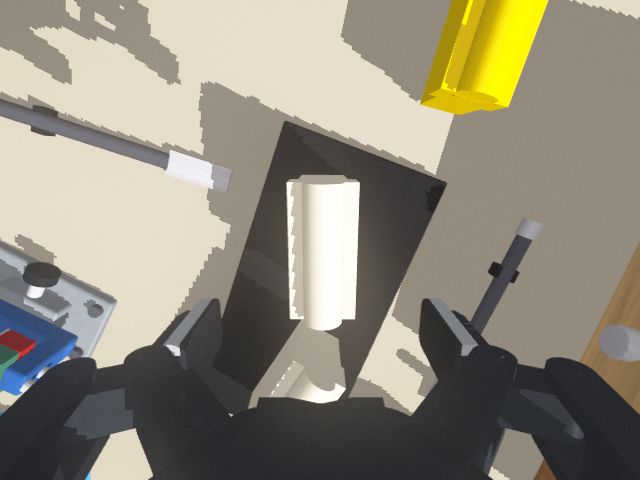

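Rib 1 is centred and square at (322,250) in view, at (0.396, 0.292), 12.6°. Descending and gripping.

>>> drive_tool(
  targets=[
    {"delta_pos": [0.001, 0.002, -0.025], "rot": [0, 0, 0], "grip": 0.0854},
    {"delta_pos": [0, 0, -0.03], "rot": [0, 0, 0], "grip": 0.0854},
    {"delta_pos": [0, 0, -0.03], "rot": [0, 0, 0], "grip": 0.0854},
    {"delta_pos": [0, 0, -0.02], "rot": [0, 0, 0], "grip": 0.0854},
    {"delta_pos": [0, 0, -0.01], "rot": [0, 0, 0], "grip": 0.07},
    {"delta_pos": [0, 0, 0], "rot": [0, 0, 0], "grip": 0.055},
    {"delta_pos": [0, 0, 0], "rot": [0, 0, 0], "grip": 0.04},
    {"delta_pos": [0, 0, 0], "rot": [0, 0, 0], "grip": 0.04},
    {"delta_pos": [0, 0, 0], "rot": [0, 0, 0], "grip": 0.04},
    {"delta_pos": [0, 0, 0], "rot": [0, 0, 0], "grip": 0.04},
  ],
  squeeze=70,
)

```text
time: 2.37
eef_pos: [0.3963, 0.2921, 0.2305]
tcp_rot: [0.001, -0.109, 0.994, 0.0]
ft_force: [0.9, -0.4, -1.4]
grip_width: 0.549
```

```bash
python3 - <<'E'
from h import *
pose(state())
E
```

```text
t 2.37 tcp [0.3963 0.2921 0.2305] yaw 102.48 z [ 0.0016  0.0011 -1.    ] q [ 0.61  0.38  1.99 -0.    0.77 -1.18] F [ 0.92 -0.44 -1.4 ] w 0.0469
```

>>> drive_tool(
  targets=[
    {"delta_pos": [0, 0, 0.015], "rot": [0, 0, 0], "grip": 0.04},
    {"delta_pos": [0, 0, 0.025], "rot": [0, 0, 0], "grip": 0.04},
    {"delta_pos": [0, 0, 0.03], "rot": [0, 0, 0], "grip": 0.04},
    {"delta_pos": [0, 0, 0.03], "rot": [0, 0, 0], "grip": 0.04},
    {"delta_pos": [0.012, -0.015, 0.02], "rot": [0, 0, -4], "grip": 0.04},
    {"delta_pos": [0.024, -0.028, 0], "rot": [0, 0, -5], "grip": 0.04},
    {"delta_pos": [0.024, -0.028, 0], "rot": [0, 0, -5], "grip": 0.04},
    {"delta_pos": [0.024, -0.028, 0], "rot": [0, 0, -5], "grip": 0.04},
  ],
)

```text
time: 3.03
eef_pos: [0.48, 0.192, 0.3501]
tcp_rot: [0.0, 0.058, 0.998, 0.0]
ft_force: [0.4, 1.3, -6.3]
grip_width: 0.551
```

>>> drive_tool(
  targets=[
    {"delta_pos": [0.024, -0.028, 0], "rot": [0, 0, -5], "grip": 0.04},
    {"delta_pos": [0.024, -0.028, 0], "rot": [0, 0, -5], "grip": 0.04},
    {"delta_pos": [0.024, -0.028, 0], "rot": [0, 0, -2.3], "grip": 0.04},
    {"delta_pos": [0.024, -0.028, 0], "rot": [0, 0, 0], "grip": 0.04},
    {"delta_pos": [0.024, -0.028, 0], "rot": [0, 0, 0], "grip": 0.04},
    {"delta_pos": [0.024, -0.028, 0], "rot": [0, 0, 0], "grip": 0.04},
    {"delta_pos": [0.024, -0.029, 0], "rot": [0, 0, 0], "grip": 0.04},
    {"delta_pos": [0, 0, 0], "rot": [0, 0, 0], "grip": 0.04},
    {"delta_pos": [0, 0, 0], "rot": [0, 0, 0], "grip": 0.04},
  ],
)

```text
time: 3.78
eef_pos: [0.6486, -0.0058, 0.3483]
tcp_rot: [-0.001, 0.165, 0.986, 0.0]
ft_force: [-0.4, 0.4, -6.0]
grip_width: 0.553
```

```bash
python3 - <<'E'
from h import *
s,d,P=wrist(); A=pose(s); save("w3.png",d["image"]); gauge(d,P)
# held rib: crest in tool frame
Q=(P-s["eef_pos"])@A
m=(d["z_map"]>.1)&(Q[...,2]>.118)&(Q[...,2]<.134)&(abs(Q[...,1])<.03)&(abs(Q[...,0])<.06)
q=Q[m]; r=cv2.minAreaRect((q[:,:2]*1000).astype(np.float32)); print("held",len(q),np.percentile(q[:,2],[1,50]).round(4),np.round(r[0],1),np.round(r[1],1),r[2])
E
```

```text
t 3.78 tcp [ 0.6486 -0.0058  0.3483] yaw 71.01 z [-2.3e-03  5.0e-04 -1.0e+00] q [-0.03  0.47  1.47  0.    1.2  -1.27] F [-0.37  0.43 -6.04] w 0.0472
top [228  50  25  30 523] zmed 0.093 [522.6 -11.7] [13.5 15.3] 71.0
top [388  50  36  30 587] zmed 0.093 [553.9  80. ] [20.4 15.1] 74.2
top [403 299  26  30 382] zmed 0.102 [710.3  50.2] [28.8 14.2] 15.6
top [467 455  41  24 488] zmed 0.101 [867.8  68.1] [40.4 14.9] 29.6
foot [294  32  20  17 306] zmed 0.011 [498.2  32.1] [15.2 11.5] 71.0
foot [327  32  19  17 295] zmed 0.011 [506.7  56.9] [14.5 11.5] 71.0
foot [ 246   92  148   44 4379] zmed 0.011 [555.3  26.5] [124.6  34.3] 71.0
held 12649 [0.1204 0.1271] [17.1  0.1] [69. 60.] 0.6466528177261353
```

View pics/w3.png

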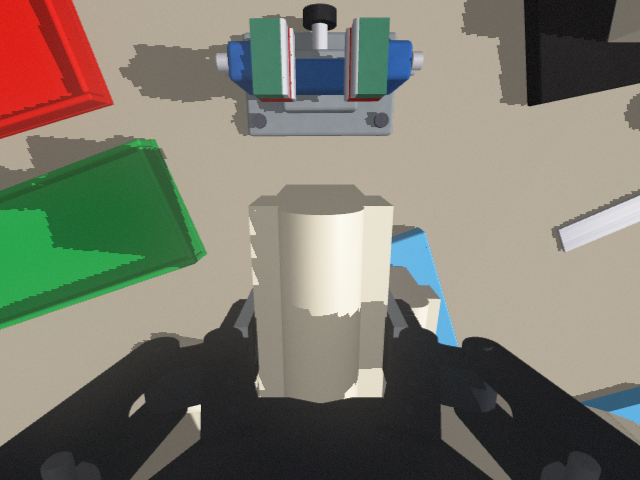

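The picture shows gauge jaws symmetric about column 320 (293/347), and the held rib centred at 320.5 (250/391). Both are square, so I slide along the gauge's x to the mouth.

>>> drive_tool(
  targets=[
    {"delta_pos": [-0.0115, 0.004, 0], "rot": [0, 0, 0], "grip": 0.04},
    {"delta_pos": [-0.0115, 0.004, 0], "rot": [0, 0, 0], "grip": 0.04},
    {"delta_pos": [-0.023, 0.0079, 0], "rot": [0, 0, 0], "grip": 0.04},
    {"delta_pos": [-0.023, 0.0079, 0], "rot": [0, 0, 0], "grip": 0.04},
    {"delta_pos": [-0.023, 0.0079, 0], "rot": [0, 0, 0], "grip": 0.04},
    {"delta_pos": [-0.023, 0.0079, 0], "rot": [0, 0, 0], "grip": 0.04},
    {"delta_pos": [0, 0, -0.012], "rot": [0, 0, 0], "grip": 0.04},
    {"delta_pos": [0, 0, -0.012], "rot": [0, 0, 0], "grip": 0.04},
    {"delta_pos": [0, 0, -0.008], "rot": [0, 0, 0], "grip": 0.04},
    {"delta_pos": [0, 0, 0], "rot": [0, 0, 0], "grip": 0.04},
  ],
)

```text
time: 4.67
eef_pos: [0.5315, 0.0365, 0.3161]
tcp_rot: [-0.002, 0.163, 0.987, -0.0]
ft_force: [-0.4, 0.1, -5.9]
grip_width: 0.555
```

```bash
cat >> h.py <<'E'
def gy(s,c=(.53435,.0347),a=-19):
    r=s["eef_pos"][:2]-np.array(c); a=np.radians(a); print("gauge xy",np.round([r@[np.cos(a),np.sin(a)],r@[-np.sin(a),np.cos(a)]],4))
E
python3 - <<'E'
from h import *
s=state();pose(s);gy(s)
E
```

```text
t 4.67 tcp [0.5315 0.0365 0.3161] yaw 71.28 z [-4.5e-03  2.0e-04 -1.0e+00] q [ 0.05  0.33  1.79  0.    1.03 -1.2 ] F [-0.36  0.09 -5.87] w 0.0474
gauge xy [-0.0033  0.0008]
```

```bash
cat >> h.py <<'E'
def avg(n=6):
    R=[]
    for i in range(n): get_image("wrist"); s=state(); R.append(np.r_[s["eef_pos"],s["ft_force"]])
    R=np.array(R); print("mean",R.mean(0).round(4),"sd",R.std(0).round(4)); s["eef_pos"]=R.mean(0)[:3]; s["ft_force"]=R.mean(0)[3:]; return s
E
python3 - <<'E'
from h import *
s=avg(8);pose(s);gy(s)
E
```

```text
mean [ 0.5331  0.0358  0.318   0.1632  0.1835 -6.6504] sd [4.000e-04 2.000e-04 4.000e-04 5.336e-01 6.265e-01 3.150e-01]
t 5.07 tcp [0.5331 0.0358 0.318 ] yaw 71.19 z [ 8.e-04  1.e-04 -1.e+00] q [ 0.05  0.33  1.79  0.    1.03 -1.2 ] F [ 0.16  0.18 -6.65] w 0.0474
gauge xy [-0.0016  0.0006]
```

>>> drive_tool(
  targets=[
    {"delta_pos": [0, 0, -0.003], "rot": [0, 0, 0], "grip": 0.04},
    {"delta_pos": [0, 0, -0.003], "rot": [0, 0, 0], "grip": 0.04},
    {"delta_pos": [0, 0, -0.001], "rot": [0, 0, 0], "grip": 0.04},
    {"delta_pos": [0, 0, -0.001], "rot": [0, 0, 0], "grip": 0.04},
    {"delta_pos": [0, 0, 0], "rot": [0, 0, 0], "grip": 0.04},
  ],
  squeeze=40,
)

```text
time: 5.48
eef_pos: [0.5329, 0.0356, 0.3093]
tcp_rot: [-0.0, 0.163, 0.987, -0.0]
ft_force: [-0.2, -0.4, -7.0]
grip_width: 0.549
```

>>> drive_tool(
  targets=[
    {"delta_pos": [0, 0, -0.001], "rot": [0, 0, 0], "grip": 0.04},
    {"delta_pos": [0, 0, -0.001], "rot": [0, 0, 0], "grip": 0.04},
    {"delta_pos": [0, 0, 0], "rot": [0, 0, 0], "grip": 0.04},
  ],
)

```text
time: 5.73
eef_pos: [0.533, 0.0354, 0.3076]
tcp_rot: [0.0, 0.163, 0.987, -0.0]
ft_force: [0.5, -1.4, -6.6]
grip_width: 0.553
```

>>> drive_tool(
  targets=[
    {"delta_pos": [0, 0, -0.0015], "rot": [0, 0, 0], "grip": 0.04},
    {"delta_pos": [0, 0, -0.0015], "rot": [0, 0, 0], "grip": 0.04},
    {"delta_pos": [0, 0, 0], "rot": [0, 0, 0], "grip": 0.04},
  ],
)

```text
time: 5.98
eef_pos: [0.5329, 0.0354, 0.3044]
tcp_rot: [-0.0, 0.163, 0.987, -0.0]
ft_force: [0.0, -2.5, -7.4]
grip_width: 0.554
```

>>> drive_tool(
  targets=[
    {"delta_pos": [0, 0, -0.0015], "rot": [0, 0, 0], "grip": 0.04},
    {"delta_pos": [0, 0, -0.0015], "rot": [0, 0, 0], "grip": 0.04},
    {"delta_pos": [0, 0, 0], "rot": [0, 0, 0], "grip": 0.04},
  ],
)

```text
time: 6.23
eef_pos: [0.5329, 0.0354, 0.3014]
tcp_rot: [-0.0, 0.163, 0.987, -0.0]
ft_force: [-1.1, -3.2, -6.5]
grip_width: 0.549
```

>>> drive_tool(
  targets=[
    {"delta_pos": [-0.0002, -0.0006, 0], "rot": [0, 0, 0], "grip": 0.04},
    {"delta_pos": [0, 0, -0.0015], "rot": [0, 0, 0], "grip": 0.04},
    {"delta_pos": [0, 0, -0.0015], "rot": [0, 0, 0], "grip": 0.04},
    {"delta_pos": [0, 0, 0], "rot": [0, 0, 0], "grip": 0.04},
  ],
)

```text
time: 6.57
eef_pos: [0.5328, 0.0352, 0.2984]
tcp_rot: [-0.0, 0.163, 0.987, 0.0]
ft_force: [0.2, 0.2, -7.2]
grip_width: 0.55
```

>>> drive_tool(
  targets=[
    {"delta_pos": [0, 0, -0.001], "rot": [0, 0, 0], "grip": 0.04},
    {"delta_pos": [0, 0, -0.001], "rot": [0, 0, 0], "grip": 0.04},
    {"delta_pos": [0, 0, 0], "rot": [0, 0, 0], "grip": 0.04},
  ],
)

```text
time: 6.82
eef_pos: [0.5328, 0.0352, 0.2965]
tcp_rot: [-0.0, 0.163, 0.987, 0.0]
ft_force: [-0.3, -0.2, -6.7]
grip_width: 0.55
```

>>> drive_tool(
  targets=[
    {"delta_pos": [0, 0, -0.001], "rot": [0, 0, 0], "grip": 0.04},
    {"delta_pos": [0, 0, -0.001], "rot": [0, 0, 0], "grip": 0.04},
    {"delta_pos": [0, 0, 0], "rot": [0, 0, 0], "grip": 0.04},
  ],
)

```text
time: 7.07
eef_pos: [0.5329, 0.0351, 0.2946]
tcp_rot: [0.0, 0.163, 0.987, 0.0]
ft_force: [-0.1, 0.5, -6.1]
grip_width: 0.546
```

>>> drive_tool(
  targets=[
    {"delta_pos": [0, 0, -0.001], "rot": [0, 0, 0], "grip": 0.04},
    {"delta_pos": [0, 0, 0], "rot": [0, 0, 0], "grip": 0.04},
  ],
)

```text
time: 7.23
eef_pos: [0.5329, 0.0351, 0.2945]
tcp_rot: [0.0, 0.163, 0.987, 0.0]
ft_force: [-1.5, 0.0, 0.3]
grip_width: 0.548
```

>>> drive_tool(
  targets=[
    {"delta_pos": [0, 0, -0.001], "rot": [0, 0, 0], "grip": 0.04},
    {"delta_pos": [0, 0, 0], "rot": [0, 0, 0], "grip": 0.04},
  ],
)

```text
time: 7.4
eef_pos: [0.5328, 0.035, 0.2944]
tcp_rot: [0.001, 0.163, 0.987, 0.0]
ft_force: [-3.1, -0.9, 6.4]
grip_width: 0.55
```

Rib 1 passed the go jaws and stopped dead with its foot 16 mm below the mouth, force change about 13 N. It is good and goes to the green tray, far slot.

>>> drive_tool(
  targets=[
    {"delta_pos": [0, 0, 0.015], "rot": [0, 0, 0], "grip": 0.04},
    {"delta_pos": [0, 0, 0.02], "rot": [0, 0, 0], "grip": 0.04},
    {"delta_pos": [0, 0, 0.02], "rot": [0, 0, 0], "grip": 0.04},
    {"delta_pos": [0.002, -0.015, 0], "rot": [0, 0, -5], "grip": 0.04},
    {"delta_pos": [0.005, -0.03, 0], "rot": [0, 0, -7], "grip": 0.04},
    {"delta_pos": [0.005, -0.035, 0], "rot": [0, 0, -7.1], "grip": 0.04},
    {"delta_pos": [0.005, -0.035, 0], "rot": [0, 0, -7.1], "grip": 0.04},
    {"delta_pos": [0.005, -0.035, 0], "rot": [0, 0, -7.1], "grip": 0.04},
    {"delta_pos": [0.005, -0.035, 0], "rot": [0, 0, -7.1], "grip": 0.04},
    {"delta_pos": [0.005, -0.035, 0], "rot": [0, 0, -7.1], "grip": 0.04},
  ],
  squeeze=60,
)

```text
time: 8.23
eef_pos: [0.5647, -0.1866, 0.347]
tcp_rot: [-0.0, 0.549, 0.836, 0.0]
ft_force: [-0.3, 1.2, -5.8]
grip_width: 0.548
```

>>> drive_tool(
  targets=[
    {"delta_pos": [0.005, -0.035, 0], "rot": [0, 0, -7.1], "grip": 0.04},
    {"delta_pos": [0.005, -0.035, 0], "rot": [0, 0, -7.1], "grip": 0.04},
    {"delta_pos": [0.005, -0.035, -0.01], "rot": [0, 0, -7.1], "grip": 0.04},
    {"delta_pos": [0.002, -0.023, -0.02], "rot": [0, 0, -2.4], "grip": 0.04},
    {"delta_pos": [0, 0, -0.03], "rot": [0, 0, 0], "grip": 0.04},
    {"delta_pos": [0, 0, -0.03], "rot": [0, 0, 0], "grip": 0.04},
    {"delta_pos": [0, 0, -0.015], "rot": [0, 0, 0], "grip": 0.04},
    {"delta_pos": [0, 0, 0], "rot": [0, 0, 0], "grip": 0.04},
  ],
)

```text
time: 8.9
eef_pos: [0.5802, -0.3124, 0.2368]
tcp_rot: [-0.005, 0.707, 0.707, -0.001]
ft_force: [-0.6, 0.9, -6.4]
grip_width: 0.55
```

```bash
python3 - <<'E'
from h import *
pose(avg(4)); d=get_image("scene"); save("s2.png",d["image"][150:400,150:480],2)
E
```

```text
mean [ 0.582  -0.3131  0.2424  0.3783 -0.5032 -6.1202] sd [6.000e-04 2.000e-04 1.800e-03 3.980e-01 4.737e-01 3.384e-01]
t 9.1 tcp [ 0.582  -0.3131  0.2424] yaw 0.01 z [ 0.0033 -0.0018 -1.    ] q [-0.51  0.58  1.56  0.    1.   -0.51] F [ 0.38 -0.5  -6.12] w 0.0469
```

View pics/s2.png

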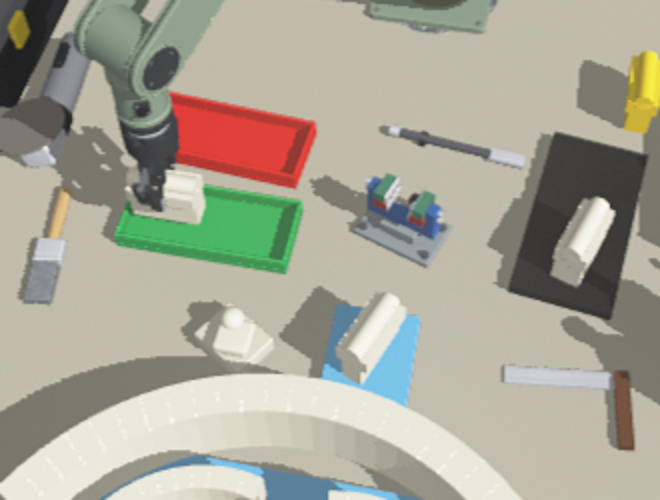

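Rib 1 is held over the far half of the green tray (crop (165,200)), inside its walls. Lowering it.

>>> drive_tool(
  targets=[
    {"delta_pos": [0, 0, -0.01], "rot": [0, 0, 0], "grip": 0.04},
    {"delta_pos": [0, 0, -0.008], "rot": [0, 0, 0], "grip": 0.04},
    {"delta_pos": [0, 0, -0.004], "rot": [0, 0, 0], "grip": 0.04},
    {"delta_pos": [0, 0, -0.001], "rot": [0, 0, 0], "grip": 0.04},
    {"delta_pos": [0, 0, -0.001], "rot": [0, 0, 0], "grip": 0.04},
    {"delta_pos": [0, 0, 0], "rot": [0, 0, 0], "grip": 0.04},
    {"delta_pos": [0, 0, 0], "rot": [0, 0, 0], "grip": 0.04},
  ],
)

```text
time: 9.73
eef_pos: [0.5819, -0.3131, 0.2189]
tcp_rot: [0.0, 0.707, 0.707, 0.0]
ft_force: [0.8, 0.2, -5.8]
grip_width: 0.551
```

>>> drive_tool(
  targets=[
    {"delta_pos": [0, 0, -0.001], "rot": [0, 0, 0], "grip": 0.04},
    {"delta_pos": [0, 0, 0], "rot": [0, 0, 0], "grip": 0.04},
  ],
)

```text
time: 9.9
eef_pos: [0.5819, -0.313, 0.2179]
tcp_rot: [0.0, 0.707, 0.707, 0.0]
ft_force: [-0.9, -0.7, -7.1]
grip_width: 0.551
```

>>> drive_tool(
  targets=[
    {"delta_pos": [0, 0, -0.001], "rot": [0, 0, 0], "grip": 0.04},
    {"delta_pos": [0, 0, -0.0005], "rot": [0, 0, 0], "grip": 0.04},
    {"delta_pos": [0, 0, 0], "rot": [0, 0, 0], "grip": 0.04},
  ],
)

```text
time: 10.15
eef_pos: [0.5819, -0.313, 0.2166]
tcp_rot: [0.0, 0.707, 0.707, 0.0]
ft_force: [-0.1, -0.9, -4.7]
grip_width: 0.553
```

>>> drive_tool(
  targets=[
    {"delta_pos": [0, 0, -0.0005], "rot": [0, 0, 0], "grip": 0.04},
    {"delta_pos": [0, 0, 0], "rot": [0, 0, 0], "grip": 0.04},
  ],
)

```text
time: 10.32
eef_pos: [0.5818, -0.313, 0.2166]
tcp_rot: [0.0, 0.707, 0.707, 0.0]
ft_force: [-1.6, 0.9, 0.4]
grip_width: 0.548
```

Standing on the floor with the weight off. Release and lift.

>>> drive_tool(
  targets=[
    {"delta_pos": [0, 0, 0], "rot": [0, 0, 0], "grip": 0.055},
    {"delta_pos": [0, 0, 0], "rot": [0, 0, 0], "grip": 0.07},
    {"delta_pos": [0, 0, 0], "rot": [0, 0, 0], "grip": 0.0854},
    {"delta_pos": [0, 0, 0], "rot": [0, 0, 0], "grip": 0.0854},
    {"delta_pos": [0, 0, 0], "rot": [0, 0, 0], "grip": 0.0854},
    {"delta_pos": [0, 0, 0.02], "rot": [0, 0, 0], "grip": 0.0854},
    {"delta_pos": [0, 0, 0.03], "rot": [0, 0, 0], "grip": 0.0854},
    {"delta_pos": [0, 0, 0.04], "rot": [0, 0, 0], "grip": 0.0854},
    {"delta_pos": [0, 0, 0.04], "rot": [0, 0, 0], "grip": 0.0854},
  ],
)

```text
time: 11.07
eef_pos: [0.5816, -0.3129, 0.3463]
tcp_rot: [-0.001, 0.707, 0.707, -0.0]
ft_force: [1.0, -1.2, -0.5]
grip_width: 0.998
```

```bash
python3 - <<'E'
from h import *
s,d,P=wrist(); pose(s); ribs(d,P,.085,.1)
E
```

```text
t 11.07 tcp [ 0.5816 -0.3129  0.3463] yaw -0.0 z [-0.0019  0.0011 -1.    ] q [-0.51  0.49  1.44  0.    1.21 -0.51] F [ 1.02 -1.15 -0.46] w 0.0853
rib [ 304  178   36  138 4402] z [0.0899 0.0922] [ 582.5 -311.1] [100.5  24.2] 90.0
```

Rib 1 stands at (0.582, −0.311), crest at 92 mm as expected. On to rib 2.

>>> drive_tool(
  targets=[
    {"delta_pos": [-0.0025, 0.02, 0], "rot": [0, 0, 4], "grip": 0.0854},
    {"delta_pos": [-0.0025, 0.038, 0], "rot": [0, 0, 4.5], "grip": 0.0854},
    {"delta_pos": [-0.0025, 0.038, 0], "rot": [0, 0, 4.5], "grip": 0.0854},
    {"delta_pos": [-0.0025, 0.038, 0], "rot": [0, 0, 4.5], "grip": 0.0854},
    {"delta_pos": [-0.0025, 0.038, 0], "rot": [0, 0, 4.5], "grip": 0.0854},
    {"delta_pos": [-0.0025, 0.038, 0], "rot": [0, 0, 4.5], "grip": 0.0854},
    {"delta_pos": [-0.0025, 0.038, 0], "rot": [0, 0, 4.5], "grip": 0.0854},
    {"delta_pos": [-0.0025, 0.038, 0], "rot": [0, 0, 4.5], "grip": 0.0854},
    {"delta_pos": [-0.0025, 0.038, 0], "rot": [0, 0, 4.5], "grip": 0.0854},
  ],
)

```text
time: 11.87
eef_pos: [0.5589, 0.0127, 0.3459]
tcp_rot: [0.0, 0.421, 0.907, 0.0]
ft_force: [0.2, -0.1, 0.7]
grip_width: 0.996
```

>>> drive_tool(
  targets=[
    {"delta_pos": [-0.0025, 0.038, 0], "rot": [0, 0, 4.5], "grip": 0.0854},
    {"delta_pos": [-0.0025, 0.038, 0], "rot": [0, 0, 4.5], "grip": 0.0854},
    {"delta_pos": [-0.0025, 0.038, 0], "rot": [0, 0, 4.5], "grip": 0.0854},
    {"delta_pos": [-0.003, 0.038, 0], "rot": [0, 0, 4.5], "grip": 0.0854},
    {"delta_pos": [-0.003, 0.038, 0], "rot": [0, 0, 4.5], "grip": 0.0854},
    {"delta_pos": [-0.003, 0.038, 0], "rot": [0, 0, 4.5], "grip": 0.0854},
    {"delta_pos": [-0.003, 0.038, 0], "rot": [0, 0, 3], "grip": 0.0854},
    {"delta_pos": [-0.002, 0.015, 0], "rot": [0, 0, 0], "grip": 0.0854},
    {"delta_pos": [0, 0, 0], "rot": [0, 0, 0], "grip": 0.0854},
    {"delta_pos": [0, 0, 0], "rot": [0, 0, 0], "grip": 0.0854},
  ],
)

```text
time: 12.7
eef_pos: [0.5376, 0.2924, 0.3454]
tcp_rot: [-0.0, 0.173, 0.985, -0.0]
ft_force: [-0.6, -1.6, 0.1]
grip_width: 1.003
```

```bash
python3 - <<'E'
from h import *
s,d,P=wrist(); pose(s); ribs(d,P)
E
```

```text
t 12.7 tcp [0.5376 0.2924 0.3454] yaw 70.08 z [-2.e-04 -9.e-04 -1.e+00] q [ 0.48  0.42  1.57 -0.    1.16 -0.74] F [-0.62 -1.56  0.06] w 0.0856
rib [ 304  181   39  147 5204] z [0.1038 0.1061] [539.1 294.4] [ 25.4 100.5] 71.1
rib [574 288  48  44 917] z [0.1062 0.1145] [640.  461.4] [26.9 27.7] 38.6
rib [  13  338   37   48 1076] z [0.0994 0.1005] [543.2  63.1] [21.3 40.8] 70.7
rib [619 373  21  40 457] z [0.104  0.1143] [713.9 477.4] [ 5.3 23.2] 43.2
```

>>> drive_tool(
  targets=[
    {"delta_pos": [0.001, 0.0015, -0.025], "rot": [0, 0, 1], "grip": 0.0854},
    {"delta_pos": [0, 0, -0.03], "rot": [0, 0, 0], "grip": 0.0854},
    {"delta_pos": [0, 0, -0.03], "rot": [0, 0, 0], "grip": 0.0854},
    {"delta_pos": [0, 0, -0.02], "rot": [0, 0, 0], "grip": 0.0854},
    {"delta_pos": [0, 0, -0.01], "rot": [0, 0, 0], "grip": 0.07},
    {"delta_pos": [0, 0, 0], "rot": [0, 0, 0], "grip": 0.055},
    {"delta_pos": [0, 0, 0], "rot": [0, 0, 0], "grip": 0.04},
    {"delta_pos": [0, 0, 0], "rot": [0, 0, 0], "grip": 0.04},
    {"delta_pos": [0, 0, 0], "rot": [0, 0, 0], "grip": 0.04},
    {"delta_pos": [0, 0, 0], "rot": [0, 0, 0], "grip": 0.04},
  ],
  squeeze=60,
)

```text
time: 13.58
eef_pos: [0.5394, 0.2934, 0.2321]
tcp_rot: [0.001, 0.165, 0.986, 0.001]
ft_force: [2.5, -0.2, -0.2]
grip_width: 0.552
```

```bash
python3 - <<'E'
from h import *
pose(avg(3))
E
```

```text
mean [ 0.5394  0.2935  0.232   1.8137 -1.3306  1.5151] sd [0.     0.     0.     0.495  0.1068 0.8154]
t 13.73 tcp [0.5394 0.2935 0.232 ] yaw 71.02 z [ 2.9e-03  7.0e-04 -1.0e+00] q [ 0.48  0.53  1.7  -0.    0.91 -0.76] F [ 1.81 -1.33  1.52] w 0.047
```

Gripped. Lift it and go straight to the gauge pose that centred rib 1, TCP (0.533, 0.035).

>>> drive_tool(
  targets=[
    {"delta_pos": [0, 0, 0.015], "rot": [0, 0, 0], "grip": 0.04},
    {"delta_pos": [0, 0, 0.025], "rot": [0, 0, 0], "grip": 0.04},
    {"delta_pos": [0, 0, 0.03], "rot": [0, 0, 0], "grip": 0.04},
    {"delta_pos": [0, 0, 0.03], "rot": [0, 0, 0], "grip": 0.04},
    {"delta_pos": [-0.001, -0.015, 0.02], "rot": [0, 0, 0], "grip": 0.04},
    {"delta_pos": [-0.001, -0.03, 0], "rot": [0, 0, 0], "grip": 0.04},
    {"delta_pos": [-0.001, -0.035, 0], "rot": [0, 0, 0], "grip": 0.04},
    {"delta_pos": [-0.001, -0.04, 0], "rot": [0, 0, 0], "grip": 0.04},
    {"delta_pos": [-0.001, -0.04, 0], "rot": [0, 0, 0], "grip": 0.04},
    {"delta_pos": [-0.001, -0.04, 0], "rot": [0, 0, 0], "grip": 0.04},
  ],
)

```text
time: 14.57
eef_pos: [0.5314, 0.0921, 0.3493]
tcp_rot: [-0.002, 0.165, 0.986, -0.0]
ft_force: [1.4, -0.7, -7.9]
grip_width: 0.552
```

>>> drive_tool(
  targets=[
    {"delta_pos": [-0.0005, -0.035, 0], "rot": [0, 0, 0], "grip": 0.04},
    {"delta_pos": [0, -0.0234, 0], "rot": [0, 0, 0], "grip": 0.04},
    {"delta_pos": [0, 0, -0.015], "rot": [0, 0, 0], "grip": 0.04},
    {"delta_pos": [0, 0, -0.01], "rot": [0, 0, 0], "grip": 0.04},
    {"delta_pos": [0, 0, -0.008], "rot": [0, 0, 0], "grip": 0.04},
    {"delta_pos": [0, 0, 0], "rot": [0, 0, 0], "grip": 0.04},
    {"delta_pos": [0, 0, 0], "rot": [0, 0, 0], "grip": 0.04},
  ],
)

```text
time: 15.15
eef_pos: [0.532, 0.036, 0.3167]
tcp_rot: [-0.001, 0.164, 0.986, -0.0]
ft_force: [0.2, -0.2, -7.5]
grip_width: 0.55
```

```bash
python3 - <<'E'
from h import *
s=avg(6);pose(s);gy(s)
E
```

```text
mean [ 0.5325  0.0358  0.3181 -0.0151  0.1521 -7.3334] sd [1.000e-04 2.000e-04 3.000e-04 7.090e-01 2.876e-01 3.297e-01]
t 15.45 tcp [0.5325 0.0358 0.3181] yaw 71.04 z [ 1.e-03  1.e-04 -1.e+00] q [ 0.04  0.33  1.79  0.    1.02 -1.19] F [-0.02  0.15 -7.33] w 0.0469
gauge xy [-0.0021  0.0004]
```

>>> drive_tool(
  targets=[
    {"delta_pos": [0, -0.0006, -0.002], "rot": [0, 0, 0], "grip": 0.04},
    {"delta_pos": [0, 0, -0.002], "rot": [0, 0, 0], "grip": 0.04},
    {"delta_pos": [0, 0, -0.001], "rot": [0, 0, 0], "grip": 0.04},
    {"delta_pos": [0, 0, 0], "rot": [0, 0, 0], "grip": 0.04},
  ],
  squeeze=40,
)

```text
time: 15.78
eef_pos: [0.5321, 0.0345, 0.3124]
tcp_rot: [-0.0, 0.165, 0.986, -0.0]
ft_force: [-0.0, 0.1, -7.4]
grip_width: 0.551
```

>>> drive_tool(
  targets=[
    {"delta_pos": [0, 0, -0.001], "rot": [0, 0, 0], "grip": 0.04},
    {"delta_pos": [0, 0, 0], "rot": [0, 0, 0], "grip": 0.04},
  ],
)

```text
time: 15.95
eef_pos: [0.5323, 0.0344, 0.3118]
tcp_rot: [0.0, 0.165, 0.986, 0.0]
ft_force: [-0.4, -0.4, -6.6]
grip_width: 0.552
```

>>> drive_tool(
  targets=[
    {"delta_pos": [0, 0, -0.001], "rot": [0, 0, 0], "grip": 0.04},
    {"delta_pos": [0, 0, 0], "rot": [0, 0, 0], "grip": 0.04},
  ],
)

```text
time: 16.12
eef_pos: [0.5323, 0.0345, 0.3116]
tcp_rot: [0.0, 0.165, 0.986, 0.0]
ft_force: [-3.8, -0.9, 0.0]
grip_width: 0.556
```

Rib 2 stopped with its foot at the mouth (0.0996). To rule out simple misalignment, I nudge +0.8 mm sideways and press lightly again.

>>> drive_tool(
  targets=[
    {"delta_pos": [0, 0, 0.002], "rot": [0, 0, 0], "grip": 0.04},
    {"delta_pos": [0.0003, 0.0008, 0], "rot": [0, 0, 0], "grip": 0.04},
    {"delta_pos": [0, 0, -0.001], "rot": [0, 0, 0], "grip": 0.04},
    {"delta_pos": [0, 0, -0.001], "rot": [0, 0, 0], "grip": 0.04},
    {"delta_pos": [0, 0, -0.001], "rot": [0, 0, 0], "grip": 0.04},
    {"delta_pos": [0, 0, 0], "rot": [0, 0, 0], "grip": 0.04},
    {"delta_pos": [0, 0, 0], "rot": [0, 0, 0], "grip": 0.04},
  ],
)

```text
time: 16.7
eef_pos: [0.5327, 0.0354, 0.3117]
tcp_rot: [0.001, 0.165, 0.986, 0.0]
ft_force: [-3.8, -0.3, 7.6]
grip_width: 0.549
```

>>> drive_tool(
  targets=[
    {"delta_pos": [0, 0, -0.001], "rot": [0, 0, 0], "grip": 0.04},
    {"delta_pos": [0, 0, 0], "rot": [0, 0, 0], "grip": 0.04},
    {"delta_pos": [0, 0, 0], "rot": [0, 0, 0], "grip": 0.04},
  ],
)

```text
time: 16.95
eef_pos: [0.5326, 0.0353, 0.3116]
tcp_rot: [0.001, 0.165, 0.986, 0.0]
ft_force: [-4.7, -0.9, 12.2]
grip_width: 0.55
```

```bash
python3 - <<'E'
from h import *
s=avg(3);pose(s);gy(s); d=get_image("side"); save("s3.png",d["image"][150:330,230:430],3)
E
```

```text
mean [ 0.5326  0.0353  0.3116 -5.6974 -0.7018 13.0395] sd [0.     0.     0.     0.3588 0.5692 0.1693]
t 17.1 tcp [0.5326 0.0353 0.3116] yaw 71.0 z [ 2.6e-03  4.0e-04 -1.0e+00] q [ 0.04  0.33  1.8   0.    1.01 -1.19] F [-5.7  -0.7  13.04] w 0.0476
gauge xy [-0.0019  0.    ]
```

View pics/s3.png

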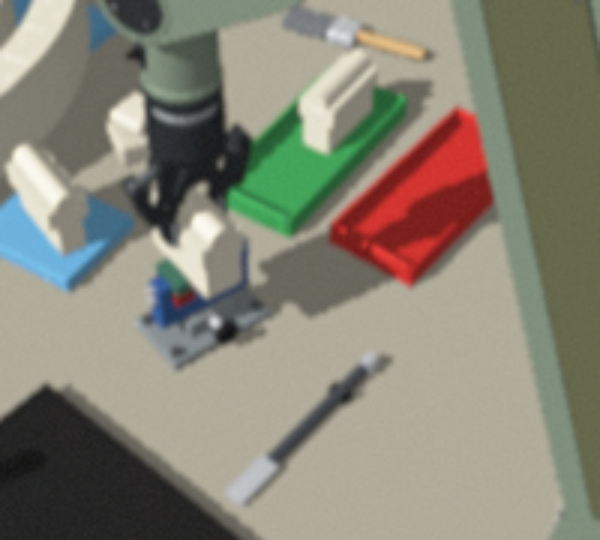

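Rib 2 sits on top of the mouth in the image (crop (205,250)), and 20 N on centre does not move it down. It is oversize and goes to the red tray.

>>> drive_tool(
  targets=[
    {"delta_pos": [0, 0, 0.01], "rot": [0, 0, 0], "grip": 0.04},
    {"delta_pos": [0, 0, 0.015], "rot": [0, 0, 0], "grip": 0.04},
    {"delta_pos": [0, 0, 0.02], "rot": [0, 0, 0], "grip": 0.04},
    {"delta_pos": [-0.006, -0.012, 0], "rot": [0, 0, -6], "grip": 0.04},
    {"delta_pos": [-0.011, -0.024, 0], "rot": [0, 0, -7], "grip": 0.04},
    {"delta_pos": [-0.011, -0.024, 0], "rot": [0, 0, -7], "grip": 0.04},
    {"delta_pos": [-0.011, -0.024, 0], "rot": [0, 0, -7], "grip": 0.04},
    {"delta_pos": [-0.011, -0.024, 0], "rot": [0, 0, -7], "grip": 0.04},
    {"delta_pos": [-0.011, -0.024, 0], "rot": [0, 0, -7], "grip": 0.04},
    {"delta_pos": [-0.011, -0.024, 0], "rot": [0, 0, -7], "grip": 0.04},
  ],
  squeeze=60,
)

```text
time: 17.98
eef_pos: [0.4599, -0.1217, 0.3533]
tcp_rot: [-0.0, 0.554, 0.832, -0.0]
ft_force: [0.4, 0.3, -7.9]
grip_width: 0.552
```

>>> drive_tool(
  targets=[
    {"delta_pos": [-0.011, -0.024, 0], "rot": [0, 0, -7], "grip": 0.04},
    {"delta_pos": [-0.011, -0.024, 0], "rot": [0, 0, -7], "grip": 0.04},
    {"delta_pos": [-0.011, -0.024, 0], "rot": [0, 0, -7], "grip": 0.04},
    {"delta_pos": [-0.006, -0.013, 0], "rot": [0, 0, -6], "grip": 0.04},
    {"delta_pos": [0, 0, -0.02], "rot": [0, 0, 0], "grip": 0.04},
    {"delta_pos": [0, 0, -0.03], "rot": [0, 0, 0], "grip": 0.04},
    {"delta_pos": [0, 0, -0.03], "rot": [0, 0, 0], "grip": 0.04},
    {"delta_pos": [0, 0, -0.02], "rot": [0, 0, 0], "grip": 0.04},
    {"delta_pos": [0, 0, 0], "rot": [0, 0, 0], "grip": 0.04},
    {"delta_pos": [0, 0, 0], "rot": [0, 0, 0], "grip": 0.04},
  ],
)

```text
time: 18.82
eef_pos: [0.4215, -0.2057, 0.2531]
tcp_rot: [-0.001, 0.731, 0.682, -0.0]
ft_force: [0.5, 0.4, -7.1]
grip_width: 0.553
```

```bash
python3 - <<'E'
from h import *
pose(avg(4)); d=get_image("scene"); save("s4.png",d["image"][150:330,180:420],2.5)
E
```

```text
mean [ 4.2240e-01 -2.0610e-01  2.5500e-01  6.6150e-01 -6.5000e-03 -7.3043e+00] sd [1.000e-04 1.000e-04 4.000e-04 5.249e-01 2.055e-01 4.197e-01]
t 19.02 tcp [ 0.4224 -0.2061  0.255 ] yaw -3.99 z [ 0.0035 -0.0018 -1.    ] q [-0.48  0.31  2.01  0.    0.82 -0.41] F [ 0.66 -0.01 -7.3 ] w 0.0472
```

View pics/s4.png

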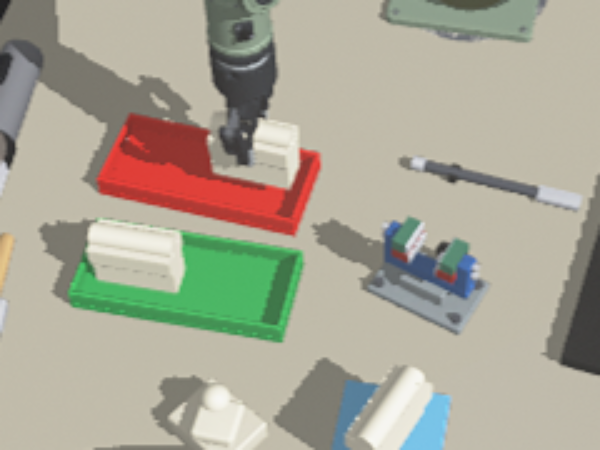

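Rib 2 is over the near half of the red tray (255,150), and rib 1 stands in the green tray (135,255). TCP must fall about 37 mm to 0.218.

>>> drive_tool(
  targets=[
    {"delta_pos": [0, 0, -0.012], "rot": [0, 0, 0], "grip": 0.04},
    {"delta_pos": [0, 0, -0.012], "rot": [0, 0, 0], "grip": 0.04},
    {"delta_pos": [0, 0, -0.007], "rot": [0, 0, 0], "grip": 0.04},
    {"delta_pos": [0, 0, -0.002], "rot": [0, 0, 0], "grip": 0.04},
    {"delta_pos": [0, 0, -0.001], "rot": [0, 0, 0], "grip": 0.04},
    {"delta_pos": [0, 0, -0.001], "rot": [0, 0, 0], "grip": 0.04},
    {"delta_pos": [0, 0, 0], "rot": [0, 0, 0], "grip": 0.04},
    {"delta_pos": [0, 0, 0], "rot": [0, 0, 0], "grip": 0.04},
  ],
)

```text
time: 19.73
eef_pos: [0.4218, -0.2058, 0.2192]
tcp_rot: [0.001, 0.731, 0.682, 0.0]
ft_force: [0.3, 0.3, -7.9]
grip_width: 0.55
```

>>> drive_tool(
  targets=[
    {"delta_pos": [0, 0, -0.001], "rot": [0, 0, 0], "grip": 0.04},
    {"delta_pos": [0, 0, 0], "rot": [0, 0, 0], "grip": 0.04},
    {"delta_pos": [0, 0, 0], "rot": [0, 0, 0], "grip": 0.04},
  ],
)

```text
time: 19.98
eef_pos: [0.4218, -0.2058, 0.218]
tcp_rot: [0.001, 0.731, 0.682, 0.0]
ft_force: [0.2, 0.0, -6.1]
grip_width: 0.552
```

>>> drive_tool(
  targets=[
    {"delta_pos": [0, 0, -0.001], "rot": [0, 0, 0], "grip": 0.04},
    {"delta_pos": [0, 0, 0], "rot": [0, 0, 0], "grip": 0.04},
    {"delta_pos": [0, 0, 0], "rot": [0, 0, 0], "grip": 0.04},
  ],
)

```text
time: 20.23
eef_pos: [0.4218, -0.2058, 0.218]
tcp_rot: [0.001, 0.731, 0.682, 0.0]
ft_force: [-1.6, 0.9, 5.9]
grip_width: 0.554
```

Standing on the tray floor. Release and lift.

>>> drive_tool(
  targets=[
    {"delta_pos": [0, 0, 0.0005], "rot": [0, 0, 0], "grip": 0.055},
    {"delta_pos": [0, 0, 0], "rot": [0, 0, 0], "grip": 0.07},
    {"delta_pos": [0, 0, 0], "rot": [0, 0, 0], "grip": 0.0854},
    {"delta_pos": [0, 0, 0], "rot": [0, 0, 0], "grip": 0.0854},
    {"delta_pos": [0, 0, 0], "rot": [0, 0, 0], "grip": 0.0854},
    {"delta_pos": [0, 0, 0.02], "rot": [0, 0, 0], "grip": 0.0854},
    {"delta_pos": [0, 0, 0.03], "rot": [0, 0, 0], "grip": 0.0854},
    {"delta_pos": [0, 0, 0.04], "rot": [0, 0, 0], "grip": 0.0854},
    {"delta_pos": [0, 0, 0.04], "rot": [0, 0, 0], "grip": 0.0854},
    {"delta_pos": [0, 0, 0.03], "rot": [0, 0, 0], "grip": 0.0854},
  ],
)

```text
time: 21.07
eef_pos: [0.4217, -0.2057, 0.3803]
tcp_rot: [0.002, 0.731, 0.682, 0.001]
ft_force: [0.3, -1.7, 0.1]
grip_width: 1.002
```

>>> drive_tool(
  targets=[
    {"delta_pos": [0, 0, 0], "rot": [0, 0, 0], "grip": 0.0854},
    {"delta_pos": [0, 0, 0], "rot": [0, 0, 0], "grip": 0.0854},
  ],
)

```text
time: 21.23
eef_pos: [0.4218, -0.2058, 0.3789]
tcp_rot: [0.002, 0.731, 0.682, 0.001]
ft_force: [0.2, 0.1, -0.9]
grip_width: 1.001
```

```bash
python3 - <<'E'
from h import *
s,d,P=wrist(); pose(s); ribs(d,P,.085,.1); d=get_image("scene"); P=pts(d); ribs(d,P,.101,.115)
save("s5.png",d["image"][150:400,120:520],2)
E
```

```text
t 21.23 tcp [ 0.4218 -0.2058  0.3789] yaw -4.0 z [ 0.0041 -0.0021 -1.    ] q [-0.48  0.17  1.84  0.    1.13 -0.41] F [ 0.18  0.09 -0.92] w 0.0855
rib [ 304  173   32  123 3485] z [0.0899 0.0921] [ 423.5 -203.8] [100.4  24.3] 85.9
rib [ 493  287   32   73 1674] z [0.0899 0.0922] [ 582. -296.] [71.6 24.6] 89.8
rib [163 357 255 101 664] z [0.1077 0.1147] [992.9 -27.3] [181.7 594.8] 0.9
rib [ 172  382  116   84 1944] z [0.1129 0.1149] [1084.2 -159. ] [170.9 269.2] 37.8
rib [ 300  395   95   85 1510] z [0.113  0.1149] [1062.8  106.9] [188.4 207.9] 11.4
```

View pics/s5.png

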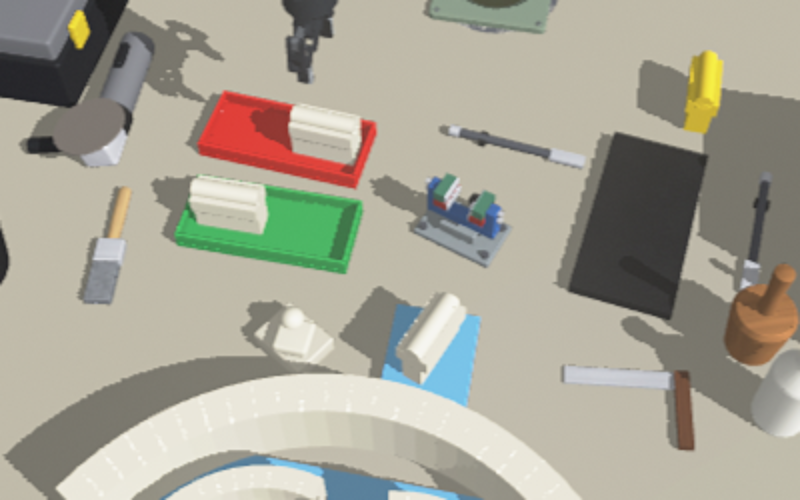

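Rib 1 stands in the green tray (228,205) and rib 2 in the red tray (325,133). The foam rib (432,335) and the bystanders look unmoved, and the gripper is clear. Handing in.

```bash
python3 -c "from cell import finish_job; print(finish_job())"
```

```text
the job is handed in; nothing more can be done
None
```

I gauged both ribs from the mat and stood each in its tray, then handed the job in at about 21 s of the 61 s. No verdict is reported.

- **First rib (nearer the robot):** it passed the green jaws. It stopped on the red jaws with its foot 16 mm below the mouth, under a force change of about 13 N. I judged it good and stood it in the green tray.
- **Second rib:** it stopped at the mouth. I nudged it 0.8 mm sideways and pressed again with about 20 N, and it still did not go in. I judged it oversize and stood it in the red tray.

**Last checks:** both ribs stand upright with their tops at 92 mm, as expected on the tray floors. The rib on the foam and the bystanders look unmoved in the last image; I judged that by eye. The gripper is open and clear.

**Disagreements:** early single TCP readings were off by 1–2 mm, so I averaged several. The first rib touched one green jaw lightly, about 3 N sideways, before I corrected by 0.6 mm. No check failed.

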